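Pin the hinge of a bucket clamp collar

ROBOT

A 7-joint arm with a two-finger parallel gripper is mounted at the origin on the work surface. World frame = base frame: x ahead of the robot, y to its left, z up, the work surface at z = 0. Lengths are in mm, angles in rad, forces in N, time in s.
With the tool pointing down it reaches from about 400 to 875 mm from the base axis. Payload 4.4 kg.
Tool frame: the origin (TCP) lies at the very end of the fingers, on their centre line; the grasp point (between the pads) lies 19 mm behind it; z points along the fingers, y is the line along which they close (so a half turn about z gives the same grasp; the last joint's range is limited). The gripper opens to 85 mm and grips with 20 to 120 N. Pads are 22 mm wide; open, the fingers measure 114 mm over their backs; the gripper's body (76 mm by 85 mm) begins 54 mm behind the grasp point. The pads swing forward as they close: fully open they stand 13 mm farther back than shut.
Start: joints at [-1.29, 0.628, 0.038, 1.517, -0.027, 0.996, -0.02], TCP at [220.905, 611.325, 231.313] pointing down, gripper open.
Joint ranges: [-3.06, 3.06], [-0.37, 2.12], [-1.25, 1.32], [0.18, 2.47], [-1.1, 4.24], [0.23, 1.98], [-2.94, 2.94]. Speed limits (rad/s): [2.57, 2.57, 3.14, 3.14, 3.14, 3.14, 3.14].

INTERFACE

Orientations are given as [roll, pitch, yaw] about the fixed x, y, z axes, in that order (R = Rz(yaw) Ry(pitch) Rx(roll)).
In Python, from cell import sensors, get_image, camera_params, order gives the robot as it stands.
- The arm moves only by the shell command python3 -m inch 'ROWS' [OPENING]. ROWS is JSON, a list that holds one entry, the list of rows, each a list of 4 numbers: the shift along the tool's x, y, z in cm, then the turn about the tool's z in degrees. A call has 1 to 8 rows; each row is the pose to reach, as a shift and turn from the pose commanded when the call began, along the tool's axes at that moment; what a row does not reach only later rows make up. A row lasts 1/12 s, in which the tool goes at most 41.7 mm and 7.16 degrees, less where a joint would pass 70% of its speed; a pose out of reach is approached as far as the arm can. A call with a gripper value outside its range is refused whole. OPENING is the finger opening in cm, from 0 to 8.54, set as the call begins (- or left out, the last holds). The fingers move at their own pace and stop on an object; the grip force is fixed at half the most. Time passes only in rows, so rows that repeat a pose let the fingers close. It gives the time, the measured TCP pose, the force, the opening and the grip force at its end, in the units of the state.
- sensors.read_state(): the state, without advancing time (a new reading comes with each control period).
- get_image(name): name is "scene" or "top" or "wrist"; returns the picture (480x640x3 uint8, blue, green, red); there is no depth.
- camera_params(name): a dict with "mtx" (3x3 intrinsics, pixels), "D" ([k1, k2, p1, p2, k3] as OpenCV has them; the pictures are not rectified), "rvec" (rotation vector, rad) and "tvec" (3), from world to camera coordinates, as OpenCV has them. Camera axes: x right, y down, z forward; pixel columns grow to the right and rows downward; lengths in mm; the calibration is good to about 2 mm. A picture is of the moment at which its call begins: read the wrist's pose just before it. camera_params takes no time and is no camera call; for the wrist camera it gives the pose at the moment of the call.
- order.finish_job(): hands the job in; it is judged then, once.
The state is a dict: "clock": time; "qpos": joint angles; "qd": joint speeds; "tau": joint torques, N m; "eef_pos": TCP position; "tool_rot": TCP orientation; "force": force on the tool from outside, world axes, zero at the start; "torque": the same for the moment, N m; "width": finger opening in mm; "gripper_force": force on a finger pad.
Only numpy, scipy, OpenCV 4.12 (cv2) and the standard library are available. Lean on these libraries where they do the work, as an engineer would, in place of code of your own. Each camera call takes 0.05 s, during which the arm holds its last target. There are 200 camera calls.

TASK

The two halves of the aluminium clamp collar around the centrifuge bucket are closed on the grey stand, but the hinge pin is missing. From the grey pin rack take the pin of middle length (not the short or the long one) and push it straight down through both hinge knuckles, driving the stand's brass locating post down ahead of it, until the pin is fully home with its flange on the upper knuckle. Let go of it there.

Things in the scene. Friction and masses are not known exactly. Their poses are not given: they have to be found in the camera images.
- pin: Steel hinge pin of middle length, upright in a rack hole. Shank 12 mm across, 58 mm long, last 6 mm tapered to 8 mm; above it a flange 36 mm across, 4 mm thick; above that the dark round knob to grip, 22 mm across, 34 mm tall. 0.13 kg. Origin: centre of the flange's underside; z up to the knob. The short pin (shank 34 mm) and long pin (82 mm) have the same head, standing 24 mm lower and higher.
- rack: Grey rack block, 60 x 235 x 30 mm high, fixed. Three holes 14 mm across in a row, 80 mm apart along its y axis, the middle one at its centre; their floor is 5 mm above the table. Each holds one of the three pins, tip down; which pin is in which hole changes. Origin: centre of its underside.
- knuckle (a point): Centre of the upper knuckle's mouth at its flat top, 112 mm above the table, fixed; z up along the hinge axis. Both round knuckles are 40 mm across with an 18 mm bore; upper 25 mm high, its mouth countersunk to 28 mm over 8 mm; lower 24 mm high, 1 mm below it, 12 mm over the stand's base. Bucket axis 75 mm off along y; collar 96 mm across, bucket and collar tops no higher than this point.
- post (a joint): Brass locating post, 12 mm across, on the hinge axis in the knuckles. Value: metres pushed down; at 0 its top is 12 mm below the upper knuckle's mouth. Starts at 0 to 0.008, stops at 0.05. It slides stiffly, about 5 N, stays where left, no spring; the pin's weight does not move it. A pin fully home has pushed it to 0.046.
Not all that is in view belongs to the job. What is shaped like the pin but blue or pink is not meant.

How it is judged (in metres and radians):
At the end, for the whole second after the job is handed in: The middle-length pin is through both knuckles, knob up: its flange within 6 mm of the top of the upper knuckle and within 10 mm of the hinge axis sideways, the pin within 10 degrees of upright, the locating post pushed down at least 38 mm, the pin at rest and released (horizontal distance between pin and knuckle below 0.01 m and z of pin in the frame of knuckle below 0.006 m and angle between pin's own z axis and vertical below 0.175 rad and value of joint post above 0.038 m and linear speed of pin below 0.02 m/s); the robot touches nothing.
It also fails if it takes over 34 s, if anything falls off the work surface, if the arm or the gripper's body presses on something with over 40 N, if the wrist force passes 120 N, or if a joint passes its speed limit or range.

## Working session

There is one attempt and no reset: what is moved stays moved. The work goes in short steps, Python scripts to look and compute and a shell command to move; the robot and the scene stay as the last step left them, time stands still between calls to the robot, and variables do not carry over. Pictures are saved under pics/ and viewed, at most 13 in all, crops included, and the job is handed in when it is done.

```bash
mkdir -p pics; ls; python3 - <<'E'
from cell import sensors,get_image,camera_params
import cv2,numpy as np
s=sensors.read_state();print({k:np.round(v,3).tolist() for k,v in s.items()})
a=get_image("scene");b=get_image("top")
cv2.imwrite("pics/scene.png",a);cv2.imwrite("pics/top.png",b)
for n in("scene","top","wrist"):
  c=camera_params(n);R=cv2.Rodrigues(np.array(c["rvec"],float))[0];print(n,np.round(c["mtx"],1).tolist(),np.round(c["D"],3).tolist(),(-R.T@np.array(c["tvec"]).ravel()).round(0),R.round(2).tolist())
E
```

```text
pics
{'clock': 0.0, 'qpos': [-1.29, 0.629, 0.038, 1.518, -0.027, 0.996, -0.02], 'qd': [0.001, -0.001, -0.001, -0.001, -0.001, -0.001, -0.002], 'tau': [-0.001, -56.339, 1.226, -19.344, 0.011, 0.011, 0.0], 'eef_pos': [220.662, 610.691, 230.359], 'tool_rot': [-3.14, 0.0, 2.795], 'force': [-0.047, -0.334, -0.327], 'torque': [0.008, 0.024, 0.038], 'gripper_force': 0.0, 'width': 85.28}
scene [[564.0, 0.0, 323.6], [0.0, 564.0, 242.1], [0.0, 0.0, 1.0]] [-0.121, 0.0, 0.0, 0.0, 0.0] [1245.  -25.  586.] [[-0.05, 1.0, -0.02], [0.59, 0.01, -0.81], [-0.81, -0.05, -0.59]]
top [[559.9, 0.0, 329.4], [0.0, 559.9, 234.3], [0.0, 0.0, 1.0]] [0.02, 0.0, 0.0, 0.0, 0.0] [ 407.  -75. 1087.] [[0.02, -1.0, -0.01], [-0.99, -0.02, -0.15], [0.15, 0.01, -0.99]]
wrist [[351.1, 0.0, 317.7], [0.0, 351.1, 240.1], [0.0, 0.0, 1.0]] [0.021, 0.0, 0.0, 0.0, 0.0] [142. 639. 373.] [[0.34, 0.94, -0.0], [0.89, -0.32, 0.32], [0.3, -0.11, -0.95]]
```

View pics/scene.png

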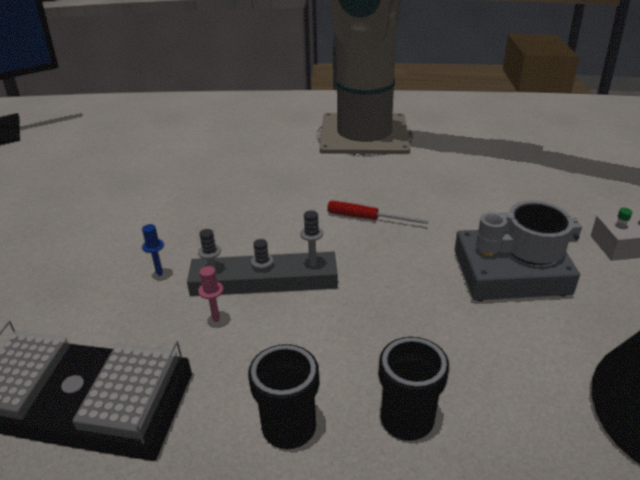

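View pics/top.png

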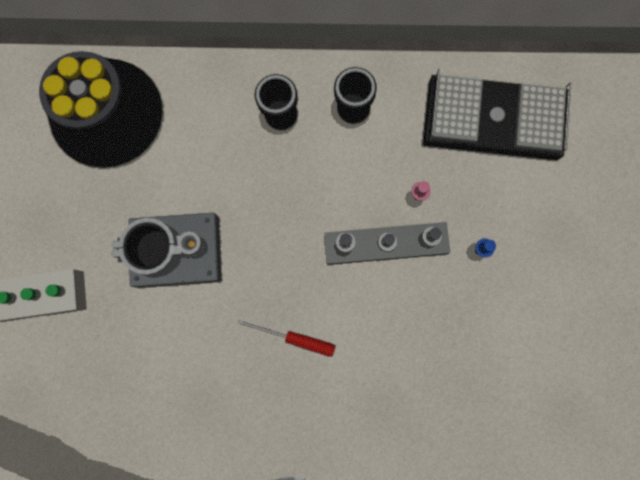

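The scene view shows the three rack pins: left (207,240) is middle height, centre (261,252) is short and right (311,222) is long. In the top view the middle pin is therefore at about (432,236). The knuckle is at scene (491,222) and top (190,242).

```bash
cat > h.py <<'E'
import cv2,numpy as np
from cell import sensors,get_image,camera_params
def ray(c,uv):
    R=cv2.Rodrigues(np.array(c["rvec"],float))[0];t=np.array(c["tvec"],float).ravel()
    p=cv2.undistortPoints(np.array([[uv]],float),np.array(c["mtx"]),np.array(c["D"]))[0,0]
    d=R.T@[p[0],p[1],1];return -R.T@t,d/np.linalg.norm(d)
def plane(c,uv,z):
    o,d=ray(c,uv);return o+d*(z-o[2])/d[2]
def tri(rs):
    A=sum(np.eye(3)-np.outer(d,d) for o,d in rs);b=sum((np.eye(3)-np.outer(d,d))@o for o,d in rs)
    x=np.linalg.solve(A,b);return x,[np.linalg.norm(np.cross(x-o,d)) for o,d in rs]
E
python3 - <<'E'
import cv2,numpy as np
s=cv2.imread("pics/scene.png");t=cv2.imread("pics/top.png")
def c(im,x,y):return cv2.resize(im[y:y+50,x:x+66],(400,300),interpolation=cv2.INTER_CUBIC)
im=np.vstack([np.hstack([c(s,175,215),c(s,455,205)]),np.hstack([c(t,400,212),c(t,155,218)])])
cv2.imwrite("pics/crops.png",np.clip(im*1.5,0,255).astype(np.uint8))
E
```

```text
(no output)
```

View pics/crops.png

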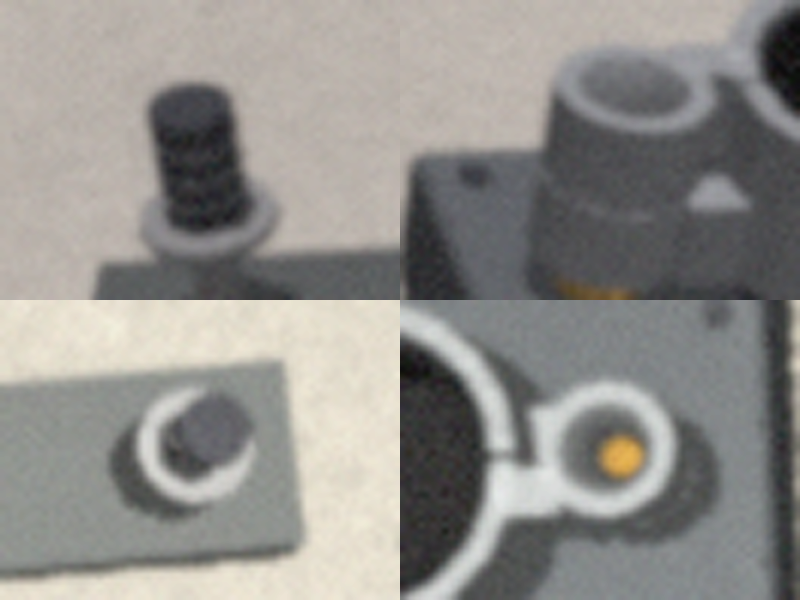

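The crops put the middle knob's top at scene (206.4,232.3) / top (436,233.2) and its flange at scene (209.5,251.3) / top (432.3,236.2). The knuckle mouth is at scene (494.1,220) / top (189.3,242.8), with the brass post visible inside.

```bash
python3 - <<'E'
from h import *
S,T=camera_params("scene"),camera_params("top")
P={}
for n,a,b in(("knob",(206.4,232.3),(436,233.2)),("flange",(209.5,251.3),(432.3,236.2)),("knuckle",(494.1,220),(189.3,242.8)),("pink",(208,270),(422,188))):
  x,r=tri([ray(S,a),ray(T,b)]);P[n]=x;print(n,x.round(1),np.round(r,1))
e=[plane(T,p,30)[:2] for p in((325.5,233),(446.5,223.5))];d=e[1]-e[0];print("rack edge",e,np.degrees(np.arctan2(d[1],d[0])),np.linalg.norm(d))
print("blue",plane(T,(486,245),60))
s=sensors.read_state();R=cv2.Rodrigues
from scipy.spatial.transform import Rotation as Ro
M=Ro.from_euler('xyz',s["tool_rot"]).as_matrix();print(M.round(3))
for n in("knob","knuckle"):
  print(n,(M.T@(P[n]-s["eef_pos"])).round(1),np.hypot(*P[n][:2]))
E
```

```text
knob [ 559.3 -247.6  101.8] [1.2 1.2]
flange [ 559.3 -247.6   65.6] [0.9 0.9]
knuckle [532.5 187.5 111.2] [1.1 1.1]
pink [ 642.7 -225.9   96. ] [0.7 0.7]
rack edge [array([566.89977154, -51.26722673]), array([ 589.83736599, -281.62795621])] -84.31365914463845 231.49988968786167
blue [ 545.93155484 -347.72226031   60.        ]
[[-0.94   0.34  -0.001]
 [ 0.34   0.94  -0.002]
 [-0.    -0.002 -1.   ]]
knob [-610.2 -692.   129.9] 611.6907950053984
knuckle [-437.1 -291.9  119.8] 564.5320971777646
```

Heights agree with the text: knob top 101.8, flange 65.6 and knuckle 111.2. I'll move above the pin at a safe height.

```bash
python3 -m inch '[[[-2,-2.3,0,0],[-4.6,-5.3,0,0],[-7.2,-8.3,0,0],[-9.8,-11.3,0,0],[-12.4,-14.3,0,0],[-15,-17.3,0,0],[-17.5,-20.2,0,0],[-20,-23,0,0]]]' && python3 -m inch '[[[-2.6,-3,0,0],[-5.2,-6,0,0],[-7.8,-9,0,0],[-10.4,-12,0,0],[-13,-15,0,0],[-15.5,-18,0,0],[-18,-21,0,0],[-20,-23,0,0]]]' && python3 -m inch '[[[-2.6,-3,0.5,-3],[-5.2,-6,1,-7],[-7.8,-9,2,-11],[-10.4,-12,3,-15],[-13,-15,4,-19],[-15.5,-18,5,-22],[-18,-21,5,-24],[-21,-23.2,5,-26]]]' 5.5
python3 - <<'E'
from h import *
s=sensors.read_state();print(s["eef_pos"],s["tool_rot"],s["clock"])
print(np.round(s["qpos"],2))
c=camera_params("wrist");cv2.imwrite("pics/w1.png",get_image("wrist"));
for p in ((559.3,-247.6,101.8),(559.3,-247.6,67)):print(cv2.projectPoints(np.array([p]),np.array(c["rvec"]),np.array(c["tvec"]),np.array(c["mtx"]),np.array(c["D"]))[0].ravel())
E
```

```text
clock: 0.77
eef_pos: [330.9, 324.8, 231.1]
tool_rot: [-3.141, -0.0, 2.795]
force: [1.5, -0.1, 0.7]
width: 85.3
gripper_force: 0.0
clock: 1.43
eef_pos: [440.8, 39.0, 231.3]
tool_rot: [-3.14, 0.0, 2.792]
force: [-0.1, -0.3, 0.3]
width: 85.3
gripper_force: 0.0
clock: 2.1
eef_pos: [557.2, -250.3, 180.0]
tool_rot: [3.141, -0.004, -3.036]
force: [0.6, -0.4, 0.4]
width: 54.7
gripper_force: 0.0
[ 557.21509347 -250.27004008  180.00269939] [ 3.14107487 -0.00402471 -3.03584838] 2.1
[ 0.37  0.63  0.    1.68 -0.    0.83  2.05]
[320.29204992 255.43724257]
[319.8742343 239.0995026]
```

View pics/w1.png

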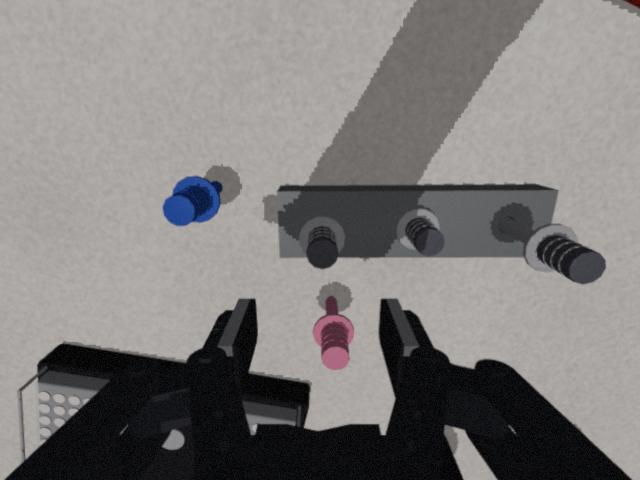

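The wrist view shows the middle pin's knob at (322,256), against a prediction of (320,255), so the estimate is confirmed to about 1 mm. The fingers straddle its column, clear of the pink and blue pins.

```bash
python3 - <<'E'
from h import *
from scipy.spatial.transform import Rotation as Ro
c=camera_params("wrist");s=sensors.read_state()
p=plane(c,(322,257),101);print(p)
M=Ro.from_euler('xyz',s["tool_rot"]).as_matrix()
for q in (p,[559.5,-248,101]): print(M.T@(np.array([q[0],q[1],71])-s["eef_pos"]))
E
```

```text
[ 566.70515875 -254.91412911  101.        ]
[ -4.28472371   3.7797695  109.70333775]
[  2.17867561  11.39141444 109.62072748]
```

```bash
python3 -m inch '[[[0.1,0.6,1,0],[0.2,1.2,2,0],[0.2,1.2,3,0],[0.2,1.2,4,0],[0.2,1.2,4,0],[0.2,1.2,4,0],[0.2,1.2,4,0]]]'
cat > look.py <<'E'
from h import *
from scipy.spatial.transform import Rotation as Ro
import sys
tgt=np.array(eval(sys.argv[1]),float);s=sensors.read_state();c=camera_params("wrist");im=get_image("wrist")
if len(sys.argv)>2:cv2.imwrite("pics/"+sys.argv[2],im)
M=Ro.from_euler('xyz',s["tool_rot"]).as_matrix()
print("eef",s["eef_pos"].round(1) if hasattr(s["eef_pos"],"round") else s["eef_pos"],"yaw",np.degrees(s["tool_rot"][2]),"shift mm",(M.T@(tgt-s["eef_pos"])).round(1),"F",np.round(s["force"],1))
print("proj",cv2.projectPoints(tgt[None],np.array(c["rvec"]),np.array(c["tvec"]),np.array(c["mtx"]),np.array(c["D"]))[0].ravel())
E
python3 look.py '(559.5,-247,101)' w2.png
```

```text
clock: 2.73
eef_pos: [556.4, -235.4, 141.6]
tool_rot: [-3.141, 0.0, -3.035]
force: [-0.0, 0.1, 0.4]
width: 54.9
gripper_force: 0.0
eef [ 556.4 -235.4  141.6] yaw -173.88008738753086 shift mm [ -1.8 -11.8  40.6] F [-0.   0.1  0.4]
proj [295.96616597 278.01815055]
```

View pics/w2.png

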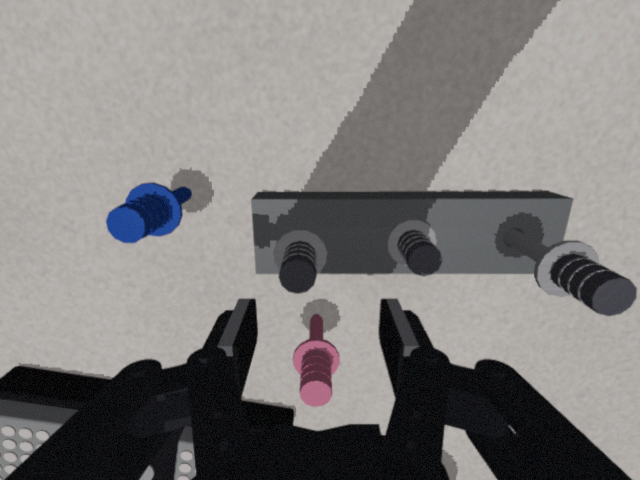

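The knob is at (297.5,279), predicted at (296,278), so the estimate is good. Now shift over it, descend and grip.

```bash
python3 -m inch '[[[-0.1,-0.6,0,0],[-0.2,-1.1,0,0],[-0.2,-1.1,1.5,0],[-0.2,-1.1,3,0],[-0.2,-1.1,5,0],[-0.2,-1.1,6.5,0],[-0.2,-1.1,7,0],[-0.2,-1.1,7,0]]]' && python3 -m inch '[[[0,0,0,0],[0,0,0,0],[0,0,0,0],[0,0,0,0],[0,0,0,0],[0,0,0,0]]]' 0.5
python3 look.py '(559.5,-247,71)'
```

```text
clock: 3.45
eef_pos: [558.5, -246.2, 70.2]
tool_rot: [3.141, -0.002, -3.035]
force: [-0.7, -0.6, 0.5]
width: 54.9
gripper_force: 0.0
clock: 3.95
eef_pos: [560.3, -246.4, 72.6]
tool_rot: [-3.14, 0.002, -3.035]
force: [-0.5, 0.7, 6.3]
width: 20.3
gripper_force: 58.5
eef [ 560.3 -246.4   72.6] yaw -173.8774357016301 shift mm [ 0.8 -0.6  1.6] F [-0.5  0.7  6.3]
proj [315.41002795 308.58589376]
```

Gripped at 58 N on the knob. Lift the pin clear.

```bash
python3 -m inch '[[[0,0,-0.5,0],[0,0,-2,0],[0,0,-4,0],[0,0,-6.5,0],[0,0,-9,0],[0,0,-12,0],[0,0,-14.5,0],[0,0,-15,0]]]' && python3 -m inch '[[[0,1.5,0,0],[-0.2,4.5,0,0],[-0.4,7.5,0,0],[-0.6,10.5,0,0],[-0.7,13.5,0,0],[-0.8,16.5,0,0],[-0.9,19.5,0,0],[-1,22,0,0]]]' && python3 -m inch '[[[-0.1,2.5,0,0],[-0.2,5.5,0,0],[-0.4,8.5,0,0],[-0.5,11.5,0,0],[-0.6,14.5,0,0],[-0.8,17,0,0],[-0.9,19,0,0],[-0.9,20,0,0]]]' && python3 -m inch '[[[0,0.7,0,0],[0,0.7,0,0],[0,0.7,0,0],[0,0.7,0,0],[0,0.7,0,0],[0,0.7,0,0]]]'
python3 look.py '(532.5,187.5,111.2)' w3.png
python3 -c "
from h import *
import cv2
a=cv2.imread('pics/w3.png')
s=get_image('scene')[110:260,430:630];t=get_image('top')[160:310,90:290]
b=np.hstack([cv2.resize(s,(400,300)),cv2.resize(t,(400,300))])
cv2.imwrite('pics/c3.png',np.vstack([cv2.resize(a[180:480,120:520],(800,600))[0:300*2:2,:],b]))"
```

```text
clock: 4.67
eef_pos: [561.4, -246.6, 225.9]
tool_rot: [-3.138, 0.007, -3.035]
force: [0.9, -0.3, -1.0]
width: 20.5
gripper_force: 59.2
clock: 5.33
eef_pos: [543.5, -22.3, 219.5]
tool_rot: [3.14, -0.004, -3.032]
force: [-0.6, 0.1, -1.7]
width: 20.0
gripper_force: 59.2
clock: 6.0
eef_pos: [530.8, 178.1, 219.6]
tool_rot: [3.14, -0.004, -3.03]
force: [-0.5, -0.2, -1.8]
width: 20.0
gripper_force: 59.2
clock: 6.5
eef_pos: [532.8, 179.4, 221.3]
tool_rot: [-3.141, 0.0, -3.037]
force: [0.5, -0.2, -1.3]
width: 20.3
gripper_force: 59.2
eef [532.8 179.4 221.3] yaw -173.99036175275674 shift mm [ -0.5   8.1 110.1] F [ 0.5 -0.2 -1.3]
proj [327.5145024  237.44737902]
```

View pics/w3.png

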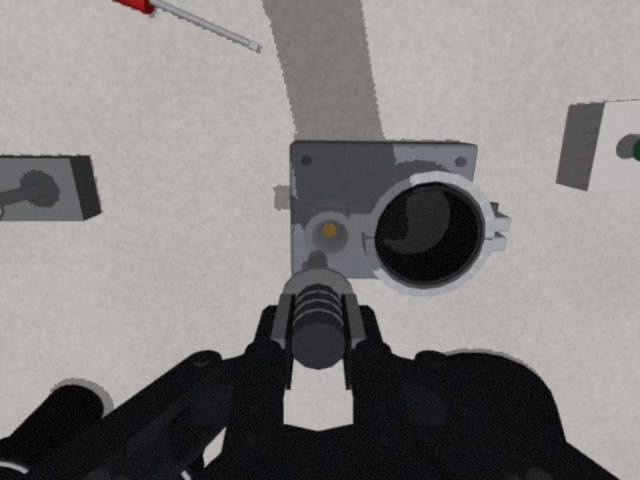

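View pics/c3.png

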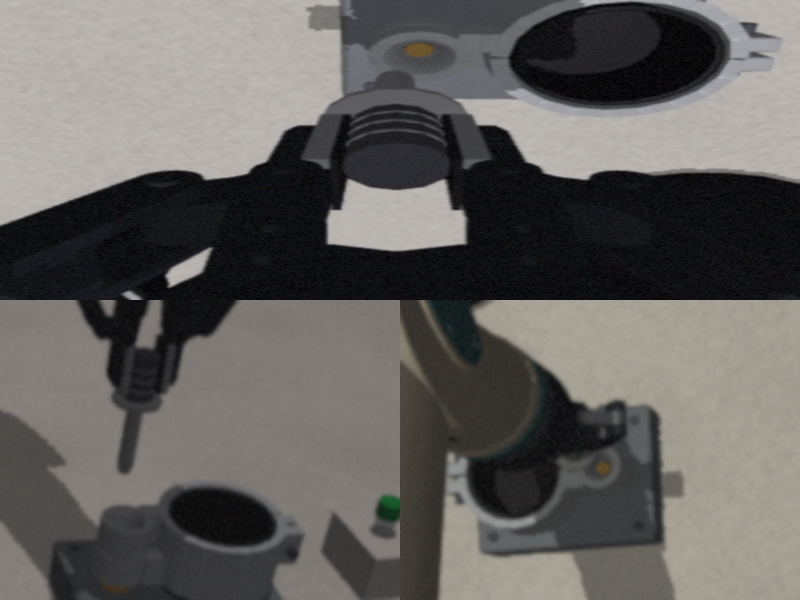

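The knuckle is at wrist (328,232), with the pin in hand, its shank end near (317,257), and the brass post visible in the bore. In the scene view the pin hangs roughly upright. I'll check its tilt and the knuckle's offset on an enlargement.

```bash
python3 - <<'E'
from h import *
s=get_image("scene");w=cv2.imread("pics/w3.png")
C={n:camera_params(n) for n in("scene","wrist")}
def pr(n,p):
  c=C[n];return cv2.projectPoints(np.array([p],float),np.array(c["rvec"]),np.array(c["tvec"]),np.array(c["mtx"]),np.array(c["D"]))[0].ravel().round(1)
e=sensors.read_state()["eef_pos"]
for h in(-67,-14,-7,-5):print(h,pr("scene",[e[0],e[1],e[2]+h]),pr("wrist",[e[0],e[1],e[2]+h]))
print("rim wrist",[pr("wrist",[532.5+20*np.cos(a),187.5+20*np.sin(a),112]).tolist() for a in np.arange(4)*np.pi/2])
a=cv2.resize(s[150:210,460:540],(400,300),interpolation=cv2.INTER_CUBIC)
a2=cv2.resize(s[195:255,460:540],(400,300),interpolation=cv2.INTER_CUBIC)
b=cv2.resize(w[195:295,275:375],(400,400),interpolation=cv2.INTER_CUBIC)
cv2.imwrite("pics/c4.png",np.clip(1.6*np.hstack([np.vstack([a,a2]),np.vstack([b,np.zeros((200,400,3),np.uint8)])]),0,255).astype(np.uint8))
E
```

```text
-67 [493.  195.7] [316.8 257.9]
-14 [498.6 163.8] [316.7 297.4]
-7 [499.3 159.4] [316.7 304.4]
-5 [499.5 158.1] [316.7 306.5]
rim wrist [[323.2, 262.2], [352.4, 240.5], [329.3, 212.3], [299.8, 235.1]]
```

View pics/c4.png

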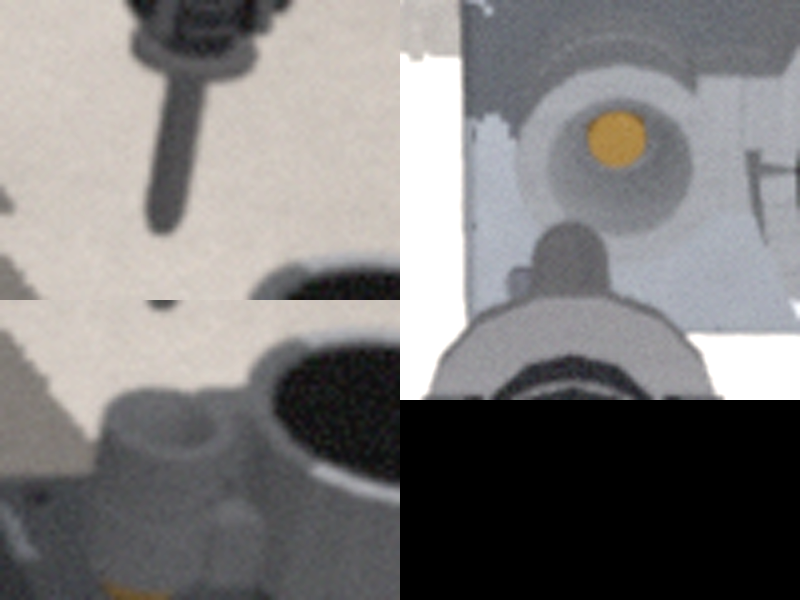

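The countersink centre is at wrist (330.2,236.3) and the pin tip at (317.8,258). The pin is upright, and the knuckle sits about 9.3 mm along tool +y. I'll shift and descend until the tip is just above the mouth, then look.

```bash
python3 -m inch '[[[0,0.5,0.3,0],[0,0.93,1,0],[0,0.93,2,0],[0,0.93,3,0],[0,0.93,3.6,0],[0,0.93,3.6,0],[0,0.93,3.6,0],[0,0.93,3.6,0]]]'
python3 look.py '(532,188.7,112)' w5.png
python3 - <<'E'
from h import *
s=get_image("scene");w=cv2.imread("pics/w5.png")
C={n:camera_params(n) for n in("scene","wrist")}
def pr(n,p):
  c=C[n];return cv2.projectPoints(np.array([p],float),np.array(c["rvec"]),np.array(c["tvec"]),np.array(c["mtx"]),np.array(c["D"]))[0].ravel().round(1)
e=sensors.read_state()["eef_pos"]
print("tip",pr("scene",[e[0],e[1],e[2]-67]),pr("wrist",[e[0],e[1],e[2]-67]))
a=cv2.resize(s[170:230,455:535],(400,300),interpolation=cv2.INTER_CUBIC)
b=cv2.resize(w[195:345,250:400],(400,400),interpolation=cv2.INTER_CUBIC)
cv2.imwrite("pics/c5.png",np.clip(1.6*np.hstack([np.vstack([a,np.zeros((100,400,3),np.uint8)]),b]),0,255).astype(np.uint8))
E
```

```text
clock: 7.37
eef_pos: [531.8, 189.9, 185.3]
tool_rot: [-3.142, 0.0, -3.035]
force: [0.5, 0.0, -1.8]
width: 19.7
gripper_force: 59.2
eef [531.8 189.9 185.3] yaw -173.8874567394336 shift mm [-0.  -1.2 73.3] F [ 0.5  0.  -1.8]
proj [314.88688593 254.39995282]
tip [495.7 215.8] [316.7 257.8]
```

View pics/c5.png

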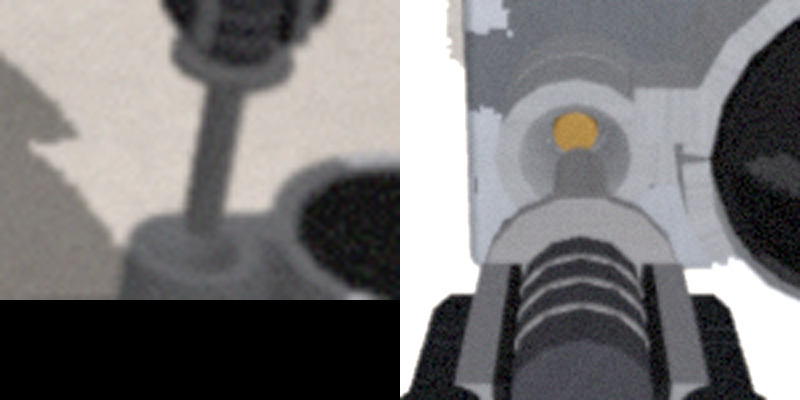

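The tip sits about 1.2 mm past the countersink centre in +y and is otherwise aligned. Correct that and insert.

```bash
python3 -m inch '[[[0,-0.12,0,0],[0,-0.12,0.3,0],[0,-0.12,0.8,0],[0,-0.12,1.4,0],[0,-0.12,2,0],[0,-0.12,2.6,0],[0,-0.12,3.0,0],[0,-0.12,3.0,0]]]'; python3 look.py '(532,188.7,121.6)'
```

```text
clock: 8.13
eef_pos: [531.4, 188.8, 154.4]
tool_rot: [-3.141, -0.001, -3.035]
force: [0.3, 0.2, -2.0]
width: 20.2
gripper_force: 59.3
eef [531.4 188.8 154.4] yaw -173.86934641556178 shift mm [-0.7 -0.1 32.8] F [ 0.3  0.2 -2. ]
proj [316.51560457 282.1543816 ]
```

```bash
python3 -m inch '[[[0,0,0.5,0],[0,0,1,0],[0,0,1.5,0],[0,0,2,0],[0,0,2.4,0]]]'; python3 -m inch '[[[0,0,0.3,0],[0,0,0.6,0],[0,0,0.8,0],[0,0,0.9,0],[0,0,0.9,0],[0,0,0.9,0]]]'; python3 look.py '(532,188.7,121.6)'
```

```text
clock: 8.6
eef_pos: [531.9, 188.9, 130.9]
tool_rot: [3.141, 0.0, -3.035]
force: [0.2, -0.7, 3.3]
width: 20.4
gripper_force: 59.5
clock: 9.1
eef_pos: [531.5, 188.8, 122.0]
tool_rot: [-3.142, -0.0, -3.035]
force: [0.5, 0.5, -0.0]
width: 20.5
gripper_force: 59.3
eef [531.5 188.8 122. ] yaw -173.86583464332045 shift mm [-0.5 -0.2  0.4] F [ 0.5  0.5 -0. ]
proj [316.29615701 312.34603549]
```

Post resistance was felt, about 5 N. Press gently until the flange bears.

```bash
python3 -m inch '[[[0,0,0.1,0],[0,0,0.2,0],[0,0,0.2,0]]]'; python3 look.py '(532,188.7,121.6)' w6.png
python3 - <<'E'
from h import *
s=get_image("scene");w=cv2.imread("pics/w6.png")
a=cv2.resize(s[180:240,455:535],(400,300),interpolation=cv2.INTER_CUBIC)
b=cv2.resize(w[195:345,250:400],(400,300),interpolation=cv2.INTER_CUBIC)
cv2.imwrite("pics/c6.png",np.clip(1.6*np.hstack([a,b]),0,255).astype(np.uint8))
E
```

```text
clock: 9.4
eef_pos: [531.6, 188.7, 121.7]
tool_rot: [3.142, 0.0, -3.035]
force: [-3.3, -1.3, 12.9]
width: 20.4
gripper_force: 60.9
eef [531.6 188.7 121.7] yaw -173.87555772233267 shift mm [-0.4 -0.1  0.1] F [-3.3 -1.3 12.9]
proj [316.40827772 312.60070067]
```

View pics/c6.png

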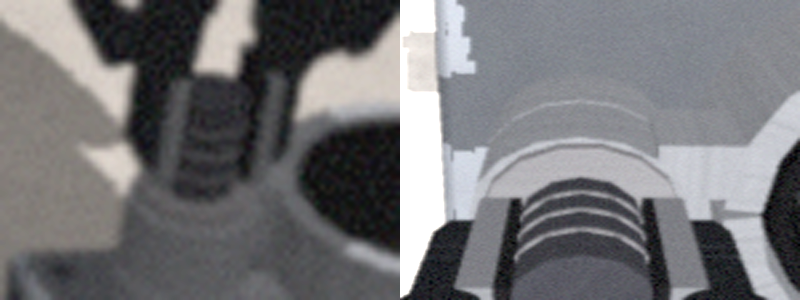

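The flange sits flat on the upper knuckle, and the stop at z = 121.7 with the force rising to 13 N agrees. Relax, open and retreat.

```bash
python3 -m inch '[[[0,0,-0.2,0],[0,0,-0.2,0]]]' && python3 -m inch '[[[0,0,0,0],[0,0,0,0],[0,0,0,0],[0,0,0,0],[0,0,0,0],[0,0,0,0]]]' 5 && python3 -m inch '[[[0,0,-0.5,0],[0,0,-1.5,0],[0,0,-3,0],[0,0,-5,0],[0,0,-7,0],[0,0,-9,0],[0,0,-10,0],[0,0,-10,0]]]' && python3 -m inch '[[[0,0,0,0],[0,0,0,0],[0,0,0,0]]]'
python3 look.py '(531.6,188.7,150)' w7.png
python3 - <<'E'
from h import *
c=camera_params("scene")
print([cv2.projectPoints(np.array([[531.6,188.7,z]],float),np.array(c["rvec"]),np.array(c["tvec"]),np.array(c["mtx"]),np.array(c["D"]))[0].ravel().round(1) for z in(150,116)])
s=get_image("scene")[170:245,440:540];w=cv2.imread("pics/w7.png")
cv2.imwrite("pics/c7.png",np.clip(1.6*np.hstack([cv2.resize(s,(400,300)),cv2.resize(w,(400,300))]),0,255).astype(np.uint8))
E
```

```text
clock: 9.67
eef_pos: [531.7, 188.8, 122.5]
tool_rot: [3.141, 0.0, -3.035]
force: [0.3, -0.1, -1.1]
width: 20.4
gripper_force: 59.6
clock: 10.17
eef_pos: [531.7, 188.8, 122.2]
tool_rot: [3.142, -0.0, -3.035]
force: [0.8, -0.4, -1.3]
width: 49.8
gripper_force: 0.0
clock: 10.83
eef_pos: [533.4, 189.4, 225.3]
tool_rot: [3.14, 0.006, -3.035]
force: [-0.3, 0.7, -0.4]
width: 50.0
gripper_force: 0.0
clock: 11.08
eef_pos: [530.9, 188.5, 221.0]
tool_rot: [-3.141, -0.002, -3.035]
force: [0.2, 0.5, -0.1]
width: 50.3
gripper_force: 0.0
eef [530.9 188.5 221. ] yaw -173.86577472708265 shift mm [-0.9  0.1 71. ] F [ 0.2  0.5 -0.1]
proj [316.99743799 256.90438772]
[array([498., 198.]), array([494.5, 217.2])]
```

View pics/c7.png

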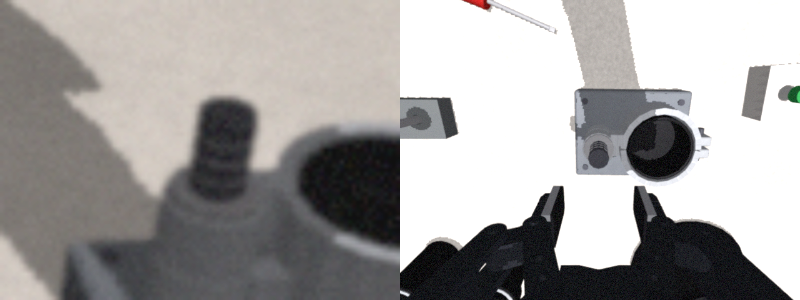

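The knob top is at scene (497,197), against (498,198) expected for a fully seated pin. The pin is home and upright, and the gripper is clear.

```bash
python3 -c "
from cell import order
print(order.finish_job())"
```

```text
the job is handed in; nothing more can be done
None
```

The middle-length pin is fully home through both knuckles, its flange on the upper knuckle and released, and I handed the job in after about 11 s of robot time; no verdict came back.

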